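# Clamp a wax block in the ratchet vise

## Task

Stand the square block of carving wax in the bench ratchet vise, between the sliding jaw and the sprung back stop, and let go of it. Then push the jaw gently along its slot, past the clicking pawls, until it bears on the block and the block is squeezed firmly (a push of about 16 to 20 N) against the sprung stop, and back away so that the pawls keep it gripped. The wax is soft: never press it harder than about 22 N, and leave the other things on the table where they are.

Things in the scene. Friction and masses are not known exactly. Their poses are not given: they have to be found in the camera images.
- vise: Ratchet vise, bolted down: an aluminium plate with a slot along it. Origin on the table under the slot; x along the slot in the direction the jaw is pushed, y across, z up. Plate x -150 to 180 mm, y +-52 mm; its top (bed), on which block and jaw stand, is 10 mm up. Side rails 45.6 mm apart inside, 8 mm thick, tops 22 mm above the table (24 mm where x < 16 mm: lips there hold the jaw down).
- bed_spot (a point): Fixed point on the vise's bed, 10 mm above the table, at the vise's x = 38 mm, y = 0; axes as the vise's. A block centred over it is clear of jaw and stop, by 7 mm or more, in every case.
- pawl_mid (a point): Fixed point of the vise between the tips of its two steel pawls (one on each side), at x = 0, 14 mm above the table. They let the toothed jaw pass towards +x with clicks (up to about 5 N) and block its return. A click comes every 3.5 mm, so on release the jaw springs back by up to about 4 mm.
- stop_zone (a point): Fixed point of the vise at x = 87.5 mm, 40 mm above the table: the middle of the range of the back stop. The stop's flat steel pad (40 mm wide, top 60 mm above the table) faces -x and gives by a spring of 1700 N/m, 20 mm travel. The stop is screwed to another depth each time: its untouched face lies up to 22.5 mm before or behind this point and is not measured; it has to be felt.
- jaw_lug (a point): Steel sliding jaw (about 300 g), loose in the slot: toothed foot, jaw plate in front, push lug at its rear (both 33 mm wide, tops 62 mm above the table; lug 10 mm thick). The point is on the lug's rear (-x) face, mid-width, 40 mm above the table; axes as the vise's. The jaw's front face is 100 mm ahead (+x), at first 15 to 45 mm short of the pawl tips. It slides with 1 to 3 N of friction.
- block_center (a point): The block of dark carving wax: 40 x 40 mm square, 52 mm tall, about 90 g, standing on the table with its z up. The point is its centre, 26 mm above its base; x and y are square to its sides. Any of its four sides may face the jaw. It stands left or right of the vise, the tube on the other side.
- tube_center (a point): A round tube of the same dark wax, 42 mm across and 50 mm tall, with an 18 mm bore, standing upright: not wanted, leave it. The point is its centre.
- jar: A glass jar with a lid, 52 mm across, 70 mm tall; origin under its centre. Leave it.
- cup: A white cup, 66 mm across, 60 mm tall; origin under its centre. Leave it.
- brush: A brush lying flat on the table nearer the robot; x along it. Leave it.
- tray: An open grey tray, 90 x 120 mm, 30 mm tall; origin under its centre. Leave it.
- station_a: A black heater box 90 x 130 mm, 86 mm tall with the coil on top; origin under its centre. Leave it.
- station_b: Another such black heater box, at the back. Leave it.
Not all that is in view belongs to the job. What is shaped like the part that bears jaw_lug but purple, turquoise or yellow is not meant.

How it is judged:
On the way:
1. the wax block stands upright in the vise's slot, between jaw and stop, and is let go of (x of block_center in the frame of vise between 0.02 and 0.115 m and y of block_center in the frame of vise between -0.008 and 0.008 m and z of block_center in the frame of vise between 0.032 and 0.041 m and angle between block_center's own z axis and vertical below 0.12 rad and contact force between the fingers and block below 0.1 N), for 0.2 s.
At the end, for the whole second after the job is handed in: The block stands upright (within 0.12 rad) on the bed in the vise's slot (within 8 mm of its centre line), at rest, and the jaw, held by the pawls alone, still presses on it with more than 1.5 N (all of step 1 and contact force between jaw and block above 1.5 N and linear speed of each of block, jaw below 0.01 m/s and contact force between the fingers and jaw below 0.1 N); the robot touches nothing.
It fails at once if the soft wax is pressed with more than 24 N by the jaw (contact force between jaw and block above 24 N).
It fails at once if one of the other things on the table is moved by more than 20 mm (distance of any of tube_center, jar, cup, brush, tray, station_a, station_b from where it was at the start of the episode above 0.02 m).
It also fails if it takes over 56 s, if anything falls off the work surface, if the arm or the gripper's body presses on something with over 40 N, if the wrist force passes 120 N, or if a joint passes its speed limit or range.

## Robot

A 6-joint arm with a two-finger parallel gripper is mounted at the origin on the work surface. World frame = base frame: x ahead of the robot, y to its left, z up, the work surface at z = 0. Lengths are in m, angles in rad, forces in N, time in s.
With the tool pointing down it reaches from about 0.35 to 0.875 m from the base axis. Payload 4.2 kg.
Tool frame: the origin (TCP) lies between the finger pads; the fingertips stand 8 mm ahead of it and the grasp point (between the pads) lies 11 mm behind it; y points along the fingers, x is the direction in which the jaws open and shut, and the axes are right-handed (so a half turn about y gives the same grasp; the last joint's range is limited). The gripper opens to 87 mm and grips with 3 to 60 N. Pads are 19 mm wide; open, the fingers measure 117 mm over their backs; the gripper's body (75 mm by 190 mm) begins 51 mm behind the grasp point.
Start: joints at [1.522, 0.385, 0.008, 0, -1.194, -0.259], TCP at [0.189, 0.596, 0.231] pointing down, gripper open.
Joint ranges: [-3.14, 3.14], [-1.21, 2.06], [-1.07, 1.41], [-3.16, 2.05], [-2.99, -0.16], [-3.1, 3.1]. Speed limits (rad/s): [2.79, 2.79, 3.14, 3.14, 3.14, 3.14].

## Interface

Orientations are given as a unit quaternion [x, y, z, w].
In Python, from workcell import env, claw, solver, vision gives the robot as it stands. Calls block until the motion is done:
- env.move_pose(position, orientation): joint-space move of the TCP to a pose.
- env.move_linear(position, frame=None, rate=0.15, f_stop=None): straight line of the TCP; frame=None keeps the orientation; rate is the mean speed in m/s. With f_stop (N) it stops when the force on the tool has changed by that much, and returns True; else False.
- env.goto_joints(angles): joint-space move.
- claw.ungrasp() and claw.gripper_close(grasp_force=None): open the fingers fully, or close them until they stop; grasp_force is the grip in N (None keeps the last).
- env.hold(seconds).
- solver.inverse_kinematics(position, orientation): joint angles nearest the present ones, or None.
- vision.camera(name): name is "side" or "top" or "wrist"; returns (picture, depth): 480x640x3 uint8, red, green, blue; 480x640 float32, m along the optical axis (not along the pixel's ray), 0 where there is no reading.
- vision.camera_info(name): a dict with "intrinsics" (3x3 intrinsics, pixels), "camera_from_world" (4x4, takes a point from world to camera coordinates); the wrist camera has in their place "mount" (4x4, takes a point from camera to tool coordinates, whose origin is the TCP and whose axes are the tool frame's). Camera axes: x right, y up, looking along -z (the intrinsics and any distortion apply to the point x, -y, -z); pixel columns grow to the right and rows downward; lengths in m; the calibration is good to about 2 mm. A picture is of the moment at which its call begins: read the wrist's pose just before it. camera_info takes no time and is no camera call.
A pose or a line that the arm cannot do raises env.IKError and nothing moves.
- env.sign_off(): hands the job in, once; it reports no verdict.
Trained networks look in the newest picture that a camera, given by its name, has taken for a name from the list of things; names that differ only in an ending like _2 or _b are one class to them, and where a whole thing is asked for, a point or a joint stands for the part that bears it (a point fixed in the world has none). Each returns a list of dicts, best first, with "conf" (0 to 1); they miss things now and then, are a little off and sometimes report something else, mostly with a low value. They report only what shows in the picture. A call takes as long as a camera call. They do not tell look-alikes from the thing itself.
- vision.silhouettes(label, camera): "mask" (480x640 bool, what is visible of it) and "box" ([centre column, centre row, width, height] in pixels, round what is visible of it).
- vision.mark_of(label, camera): "uv" ([column, row] in pixels: a listed point, or the origin of a listed thing).
Readings, each from a call of its own:
- env.current_clock(): time.
- env.current_joints(): joint angles.
- env.current_joint_velocities(): joint speeds.
- env.current_tau(): joint torques, N m.
- env.current_ee_pos(): TCP position.
- env.current_eef_rot(): TCP orientation.
- env.current_wrist_force(): force on the tool from outside, world axes, zero at the start.
- env.current_moment(): the same for the moment, N m.
- env.current_finger_gap(): finger opening in m.
Only numpy, scipy, OpenCV 4.12 (cv2) and the standard library are available. Lean on these libraries where they do the work, as an engineer would, in place of code of your own. Each camera call takes 0.05 s, during which the arm holds its last target. There are 200 camera calls.

## Working session

There is one attempt and no reset: what is moved stays moved. The work goes in short steps, each a Python script; the robot and the scene stay as the last script left them, time stands still between calls to the robot, and variables do not carry over. Pictures are saved under pics/ and viewed, on a budget of 10 in all, crops included, one or two more only if the job needs it, and the job is handed in when it is done.

```bash
ls; mkdir -p pics
cat > h.py <<'E'
import numpy as np, cv2
from workcell import env, claw, solver, vision
from scipy.spatial.transform import Rotation as R
def cam(name):
    """K, world_from_cam (axes x right,y up,-z fwd), distortion"""
    i=vision.camera_info(name); K=np.array(i["intrinsics"])
    if "mount" in i:
        T=np.eye(4);T[:3,:3]=R.from_quat(env.current_eef_rot()).as_matrix();T[:3,3]=env.current_ee_pos()
        W=T@np.array(i["mount"])
    else: W=np.linalg.inv(np.array(i["camera_from_world"]))
    return K,W
def ray(K,W,uv):
    d=np.array([(uv[0]-K[0,2])/K[0,0],-(uv[1]-K[1,2])/K[1,1],-1.])
    return W[:3,3],W[:3,:3]@d
def atz(K,W,uv,z):
    o,d=ray(K,W,uv); return o+d*(z-o[2])/d[2]
def save(n,im): cv2.imwrite("pics/"+n,cv2.cvtColor(im,cv2.COLOR_RGB2BGR))
def cloud(K,W,D,mask):
    v,u=np.nonzero(mask&(D>0)); d=D[v,u]
    P=np.stack([(u-K[0,2])/K[0,0]*d,-(v-K[1,2])/K[1,1]*d,-d],1)
    return P@W[:3,:3].T+W[:3,3]
E
cat > a.py <<'E'
from h import *
for c in ("top","side"):
    im,D=vision.camera(c); save(c+"1.png",im); K,W=cam(c); np.savez(c+"1.npz",im=im,D=D,K=K,W=W)
    print(c,{k:v for k,v in vision.camera_info(c).items() if k not in("intrinsics","camera_from_world")},W[:3,3])
    for l,z in (("vise",0),("bed_spot",.01),("pawl_mid",.014),("stop_zone",.04),("jaw_lug",.04),("block_center",.026),("tube_center",.025),("jar",0),("cup",0),("tray",0),("station_a",0),("brush",0)):
        for m in vision.mark_of(l,c)[:4]: print(l,round(m["conf"],2),np.round(m["uv"]),atz(K,W,m["uv"],z).round(3))
print(env.current_clock())
E
python3 a.py
```

```text
pics
top {} [0.43232006 0.01506169 1.38888723]
vise 0.91 [329. 263.] [ 0.513 -0.001  0.   ]
bed_spot 0.77 [317. 267.] [0.502 0.03  0.01 ]
pawl_mid 0.81 [326. 259.] [0.522 0.006 0.014]
stop_zone 0.69 [296. 268.] [0.499 0.086 0.04 ]
stop_zone 0.25 [410. 170.] [ 0.754 -0.214  0.04 ]
jaw_lug 0.79 [350. 348.] [ 0.295 -0.052  0.04 ]
jaw_lug 0.67 [379. 251.] [ 0.541 -0.13   0.04 ]
jaw_lug 0.67 [346. 194.] [ 0.692 -0.046  0.04 ]
jaw_lug 0.61 [414. 360.] [ 0.263 -0.214  0.04 ]
block_center 0.63 [209. 285.] [0.456 0.312 0.026]
tube_center 0.73 [442. 279.] [ 0.47  -0.294  0.025]
jar 0.61 [237. 178.] [0.743 0.245 0.   ]
cup 0.8 [409. 173.] [ 0.756 -0.217  0.   ]
cup 0.52 [159. 217.] [0.639 0.454 0.   ]
cup 0.32 [505. 215.] [ 0.641 -0.473  0.   ]
tray 0.58 [159. 217.] [0.639 0.453 0.   ]
station_a 0.74 [504. 212.] [ 0.649 -0.472  0.   ]
brush 0.97 [252. 321.] [0.36  0.201 0.   ]
brush 0.54 [162. 218.] [0.636 0.446 0.   ]
side {} [-0.11520514 -0.83489209  0.98009984]
vise 0.59 [294. 266.] [0.527 0.007 0.   ]
bed_spot 0.81 [279. 258.] [0.51  0.047 0.01 ]
pawl_mid 0.83 [292. 265.] [0.515 0.003 0.014]
pawl_mid 0.73 [204. 213.] [0.462 0.328 0.014]
stop_zone 0.67 [265. 246.] [0.49  0.078 0.04 ]
stop_zone 0.34 [480. 354.] [ 0.624 -0.484  0.04 ]
jaw_lug 0.77 [228. 316.] [ 0.286 -0.059  0.04 ]
jaw_lug 0.77 [261. 372.] [ 0.252 -0.227  0.04 ]
jaw_lug 0.73 [304. 193.] [0.712 0.193 0.04 ]
jaw_lug 0.66 [333. 277.] [ 0.546 -0.118  0.04 ]
block_center 0.79 [205. 214.] [0.456 0.309 0.026]
tube_center 0.98 [357. 345.] [ 0.456 -0.294  0.025]
jar 0.64 [302. 192.] [0.746 0.244 0.   ]
cup 0.78 [417. 270.] [ 0.749 -0.205 -0.   ]
tray 0.86 [229. 174.] [0.637 0.467 0.   ]
station_a 0.68 [366. 214.] [0.813 0.042 0.   ]
station_a 0.64 [479. 358.] [ 0.645 -0.475  0.   ]
brush 0.8 [197. 258.] [0.356 0.193 0.   ]
1.3
```

View pics/top1.png

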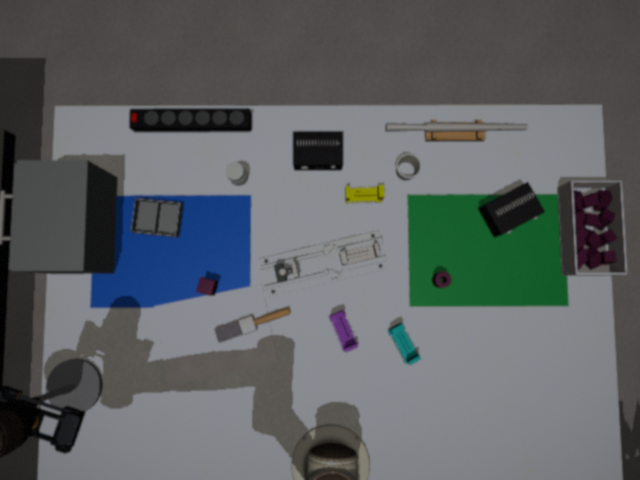

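View pics/side1.png

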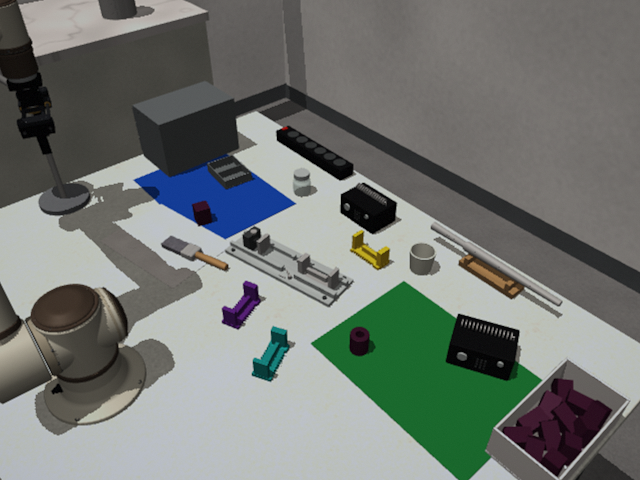

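The dark wax candidates are the solid square at top px (207,286), the bored tube at (442,279) and scraps in the right-hand box at (595,230). I choose the square block. The jaw candidates are the grey one in the vise at (361,251), yellow (365,193), purple (343,330) and turquoise (404,343). I choose the grey one. The vise +x axis points from the lug at (379,251) to the stop at (290,268), a heading of about 101°. Next I take wrist views on the way.

```bash
cat >> h.py <<'E'
def down(yaw): # tool z down, tool x at yaw
    c,s=np.cos(yaw),np.sin(yaw)
    return R.from_matrix(np.array([[c,s,0],[s,-c,0],[0,0,-1.]])).as_quat()
E
cat > b.py <<'E'
from h import *
import time
print(np.array(vision.camera_info("wrist")["mount"]).round(3).tolist())
print(np.round(vision.camera_info("wrist")["intrinsics"],1).tolist())
q=down(np.radians(11.7))
M=np.array(vision.camera_info("wrist")["mount"])
def look(name,tgt,z,q,labels):
    # put the camera's optical axis over tgt at TCP height z
    Rm=R.from_quat(q).as_matrix(); c=Rm@M[:3,3]; a=Rm@(-M[:3,2])
    p=np.array([0,0,z]); h=(z+c[2]-tgt[2])/-a[2]
    p[:2]=(np.array(tgt)-c-a*h)[:2]
    qs=[q,(R.from_quat(q)*R.from_euler('z',180,degrees=True)).as_quat()]
    print("ik",[solver.inverse_kinematics(p,k) for k in qs])
    env.move_pose(p,q)
    K,W=cam("wrist"); im,D=vision.camera("wrist"); save(name+".png",im); np.savez(name+".npz",im=im,D=D,K=K,W=W)
    for l,zz in labels:
        for m in vision.mark_of(l,"wrist")[:3]: print(l,round(m["conf"],2),np.round(m["uv"]),atz(K,W,m["uv"],zz).round(4))
    print(env.current_clock())
look("w_block",(.456,.311,.03),.28,q,[("block_center",.026)])
look("w_vise",(.52,-.01,.03),.36,q,[("vise",0),("bed_spot",.01),("pawl_mid",.014),("stop_zone",.04),("jaw_lug",.04)])
E
python3 b.py
```

```text
[[1.0, -0.0, -0.0, -0.0], [-0.0, 0.269, -0.963, -0.154], [0.001, 0.963, 0.269, 0.073], [0.0, 0.0, 0.0, 1.0]]
[[383.1, 0.0, 323.3], [0.0, 383.1, 239.8], [0.0, 0.0, 1.0]]
ik [None, None]Traceback (most recent call last):
  File "b.py", line 19, in <module>
    look("w_block",(.456,.311,.03),.28,q,[("block_center",.026)])
    ~~~~^^^^^^^^^^^^^^^^^^^^^^^^^^^^^^^^^^^^^^^^^^^^^^^^^^^^^^^^^
  File "b.py", line 14, in look
    env.move_pose(p,q)
    ~~~~~~~~~~~~~^^^^^
workcell.IKError: the arm cannot take that pose within its joint ranges
```

The tool's +y axis is the approach direction, because the fingers run along y. My orientation helper assumed z, so I fix it.

```bash
cat >> h.py <<'E'
def down(yaw): # tool y down, tool x at yaw, z = x cross y
    x=np.array([np.cos(yaw),np.sin(yaw),0]); y=np.array([0,0,-1.])
    return R.from_matrix(np.stack([x,y,np.cross(x,y)],1)).as_quat()
E
sed -i 's/euler(.z.,180/euler("y",180/' b.py
python3 - <<'E'
from h import *
print("x axis now",R.from_quat(env.current_eef_rot()).as_matrix().round(2).tolist())
for p in [(.456,.311,.03),(.456,.311,.28),(.5,.035,.04),(.54,-.2,.04),(.5,.035,.3)]:
  for y in (11.7,191.7):
    s=solver.inverse_kinematics(p,down(np.radians(y))); print(p,y,None if s is None else np.round(s,2))
E
python3 b.py
```

```text
x axis now [[-0.3, -0.0, 0.95], [-0.95, 0.0, -0.3], [-0.0, -1.0, -0.0]]
(0.456, 0.311, 0.03) 11.7 [ 0.89  0.49 -0.41  0.   -0.67  2.45]
(0.456, 0.311, 0.03) 191.7 [ 0.89  0.49 -0.41  0.   -0.67 -0.69]
(0.456, 0.311, 0.28) 11.7 [ 0.89  0.23 -0.09  0.   -1.25  2.45]
(0.456, 0.311, 0.28) 191.7 [ 0.89  0.23 -0.09  0.   -1.25 -0.69]
(0.5, 0.035, 0.04) 11.7 [ 0.39  0.41 -0.53  0.   -0.63  2.95]
(0.5, 0.035, 0.04) 191.7 [ 0.39  0.41 -0.53  0.   -0.63 -0.19]
(0.54, -0.2, 0.04) 11.7 [-0.07  0.51 -0.34  0.   -0.72 -2.86]
(0.54, -0.2, 0.04) 191.7 [-0.07  0.51 -0.34  0.   -0.72  0.28]
(0.5, 0.035, 0.3) 11.7 [ 0.39  0.13 -0.17  0.   -1.28  2.95]
(0.5, 0.035, 0.3) 191.7 [ 0.39  0.13 -0.17  0.   -1.28 -0.19]
[[1.0, -0.0, -0.0, -0.0], [-0.0, 0.269, -0.963, -0.154], [0.001, 0.963, 0.269, 0.073], [0.0, 0.0, 0.0, 1.0]]
[[383.1, 0.0, 323.3], [0.0, 383.1, 239.8], [0.0, 0.0, 1.0]]
ik [array([ 0.9485624 ,  0.25718081, -0.05228453,  0.        , -1.26133099,
        2.39723378]), array([ 0.9485624 ,  0.25718081, -0.05228453,  0.        , -1.26133099,
       -0.74435888])]
block_center 0.86 [324. 239.] [0.456  0.3119 0.026 ]
3.6667
ik [array([ 0.41905865,  0.11887488, -0.03116906,  0.        , -1.42075239,
        2.92673752]), array([ 0.41905865,  0.11887488, -0.03116906,  0.        , -1.42075239,
       -0.21485513])]
vise 0.83 [326. 225.] [0.5195 0.005  0.    ]
bed_spot 0.77 [323. 202.] [0.5095 0.037  0.01  ]
bed_spot 0.54 [320. 228.] [0.5123 0.0008 0.01  ]
pawl_mid 0.67 [321. 228.] [0.5132 0.0027 0.014 ]
stop_zone 0.63 [324. 167.] [0.5006 0.0844 0.04  ]
jaw_lug 0.89 [328. 325.] [ 0.5501 -0.1234  0.04  ]
jaw_lug 0.79 [151. 240.] [ 0.3016 -0.0517  0.04  ]
jaw_lug 0.64 [445. 288.] [ 0.6905 -0.0374  0.04  ]
5.1667
```

Run:
```python
import numpy as np,cv2
b=np.load("w_block.npz"); v=np.load("w_vise.npz")
c=cv2.resize(b["im"][160:320,244:404],(300,300)); w=v["im"][90:390,150:490]; w=cv2.resize(w,(500,441))
o=np.zeros((441,800,3),np.uint8); o[:300,:300]=c;o[:,300:]=w
cv2.imwrite("pics/c1.png",o[...,::-1])
# block: dark-wax pixels; vise: points by height
import sys; from h import cloud
im=b["im"].astype(int); m=np.zeros(im.shape[:2],bool); m[150:330,230:410]=1
P=cloud(b["K"],b["W"],b["D"],m)
t=P[(P[:,2]>.046)&(P[:,2]<.058)]; print("block top",len(t),np.median(t[:,2])); print(cv2.minAreaRect((t[:,:2]*1000).astype(np.float32)))
m[:]=1; P=cloud(v["K"],v["W"],v["D"],m); P=P[np.linalg.norm(P[:,:2]-[.515,0],axis=1)<.2]
for lo,hi in((.006,.013),(.018,.027),(.055,.068)):
    t=P[(P[:,2]>lo)&(P[:,2]<hi)]; print(lo,len(t),np.median(t[:,2]),cv2.minAreaRect((t[:,:2]*1000).astype(np.float32)))
t=P[(P[:,2]>.055)&(P[:,2]<.068)]
a=np.radians(101.7);ex=np.array([np.cos(a),np.sin(a)]);ey=np.array([-ex[1],ex[0]])
s=(t[:,:2]-[.5165,.003])@ex; print("tops along x hist",[(int(k*5-200),int(n)) for k,n in enumerate(np.histogram(s*1000,np.arange(-200,200,5))[0]) if n])
```

```text
block top 1466 0.05182177276438801
((454.4067687988281, 317.69757080078125), (40.2005500793457, 39.99919891357422), 75.76695251464844)
0.006 12442 0.009838517319038675 ((477.7728271484375, -1.3180389404296875), (312.2746276855469, 352.310302734375), 38.4906005859375)
0.018 4219 0.022180613068592148 ((481.087158203125, -5.1739349365234375), (290.98321533203125, 361.6920166015625), 42.169654846191406)
0.055 1468 0.06029369916956054 ((505.3113098144531, 48.58897399902344), (45.621734619140625, 184.66810607910156), 12.3964262008667)
tops along x hist [(-50, 9), (-45, 98), (-40, 98), (-35, 106), (80, 33), (85, 139), (90, 137), (110, 17), (115, 134), (120, 159), (125, 200), (130, 198), (135, 140)]
```

View pics/c1.png

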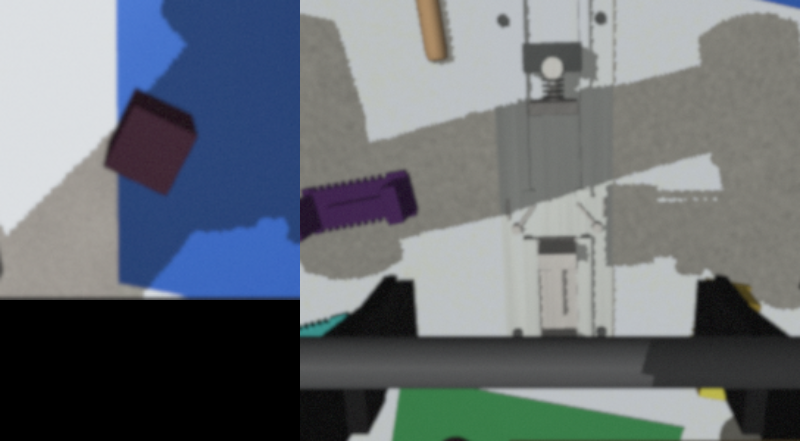

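The crop shows a solid, unbored dark square block. The vise slot runs up the picture, with the stop spring at crop px (552,90), the pawls at about (525,215) and (590,215), and the grey jaw below. Next I refine the vise frame from depth.

```bash
cat > f.py <<'E'
import numpy as np,cv2
from h import cloud
v=np.load("w_vise.npz"); T=np.load("top1.npz")
def loc(P,a,o):
    ex=np.array([np.cos(a),np.sin(a)]);ey=np.array([-ex[1],ex[0]]); d=P[:,:2]-o
    return np.c_[d@ex,d@ey,P[:,2]]
full=np.ones((480,640),bool)
Pw=cloud(v["K"],v["W"],v["D"],full); Pt=cloud(T["K"],T["W"],T["D"],full)
a=np.radians(101.7); o=np.array([.5165,.003])
for it in range(4):
    L=loc(Pw,a,o); r=L[(L[:,2]>.017)&(L[:,2]<.027)&(abs(L[:,1])<.04)&(abs(L[:,1])>.016)&(L[:,0]>-.03)&(L[:,0]<.14)]
    xs=[];cs=[];ws=[]
    for x in np.arange(.02,.13,.005):
        y=r[abs(r[:,0]-x)<.0025,1]
        if (y>0).sum()>4 and (y<0).sum()>4:
            xs.append(x);cs.append((np.median(y[y>0])+np.median(y[y<0]))/2);ws.append(np.median(y[y>0])-np.median(y[y<0]))
    p=np.polyfit(xs,cs,1); a+=p[0]; o=o+p[1]*np.array([-np.sin(a),np.cos(a)])
print("rails",len(xs),np.degrees(a),o,"spacing (53.6)",np.median(ws)*1e3,"resid",np.std(np.array(cs)-np.polyval(p,xs))*1e3)
L=loc(Pt,a,o); s=L[(L[:,2]>.005)&(L[:,2]<.03)&(abs(L[:,1])<.056)&(abs(L[:,1])>.025)&(abs(L[:,0])<.22)]
print("top plate x",np.percentile(s[:,0],[.3,1,99,99.7])*1e3,"y",np.percentile(s[:,1],[1,99])*1e3,len(s))
L=loc(Pw,a,o)
s=L[(L[:,2]>.007)&(L[:,2]<.013)&(abs(L[:,1])<.06)&(abs(L[:,0])<.2)]; print("wrist plate x",np.percentile(s[:,0],[.3,99.7])*1e3,"y",np.percentile(s[:,1],[.5,99.5])*1e3)
for n,lo,hi in(("lip",.023,.026),("top",.056,.068)):
    s=L[(L[:,2]>lo)&(L[:,2]<hi)&(abs(L[:,1])<.033)&(abs(L[:,0])<.14)]
    print(n,[(int(k*4-140),int(c)) for k,c in enumerate(np.histogram(s[:,0]*1e3,np.arange(-140,140,4))[0]) if c>5])
E
python3 f.py
```

```text
rails 22 103.21874164860722 [0.51734449 0.00319695] spacing (53.6) 53.489559453093534 resid 0.1976093305958152
top plate x [-209.1796745  -151.90162708  178.22216731  203.60257932] y [-49.29330166  54.14935233] 2511
wrist plate x [-131.28380857  178.65885366] y [-51.62642993  51.64729844]
lip [(-128, 34), (-124, 61), (-120, 44), (-116, 39), (-112, 40), (-108, 42), (-104, 39), (-100, 41), (-96, 40), (-92, 47), (-88, 35), (-84, 44), (-80, 44), (-76, 43), (-72, 44), (-68, 39), (-64, 41), (-60, 46), (-56, 43), (-52, 44), (-48, 43), (-44, 46), (-40, 51), (-36, 60), (-32, 34), (8, 47), (12, 45), (24, 8), (28, 7), (36, 8), (40, 6), (44, 8), (52, 6), (92, 8), (100, 7)]
top [(-48, 30), (-44, 78), (-40, 79), (-36, 102), (-32, 18), (84, 112), (88, 124), (92, 72), (112, 28), (116, 114), (120, 145), (124, 145), (128, 147), (132, 151)]
```

```bash
cat >> h.py <<'E'
A=np.radians(103.22); O=np.array([.51734,.00320])
EX=np.array([np.cos(A),np.sin(A)]);EY=np.array([-EX[1],EX[0]])
QV=down(A+np.pi/2)
def V(x,y,z): return np.r_[O+EX*x+EY*y,z]
E
python3 - <<'E'
from h import *
b=np.array([.4544,.3177]); q=down(np.radians(165.77))
env.move_pose(np.r_[b,.12],q)
env.move_linear(np.r_[b,.028],rate=.12)
claw.gripper_close(12); print("gap",env.current_finger_gap(),env.current_ee_pos())
env.move_linear(np.r_[b,.13],rate=.2)
env.move_pose(V(.037,0,.12),QV); env.move_linear(V(.037,0,.064),rate=.1)
print("gap",env.current_finger_gap(),env.current_ee_pos(),env.current_wrist_force())
K,W=cam("wrist"); im,D=vision.camera("wrist"); save("w3.png",im); np.savez("w3.npz",im=im,D=D,K=K,W=W)
P=cloud(K,W,D,np.ones((480,640),bool)); L=np.c_[(P[:,:2]-O)@EX,(P[:,:2]-O)@EY,P[:,2]]
for x in np.arange(.06,.13,.01):
    r=L[(abs(L[:,0]-x)<.005)&(L[:,2]>.017)&(L[:,2]<.027)&(abs(abs(L[:,1])-.027)<.012),1]
    if (r>0).sum()>3 and (r<0).sum()>3: print("rail mid",x,1e3*(np.median(r[r>0])+np.median(r[r<0]))/2)
t=L[(abs(L[:,0]-.037)<.035)&(abs(L[:,1])<.03)&(L[:,2]>.075)&(L[:,2]<.1)]
if len(t)>5: print("block top",len(t),np.median(t[:,2]),cv2.minAreaRect((t[:,:2]*1000).astype(np.float32)),np.percentile(t[:,1],[1,50,99])*1e3)
print(env.current_clock())
E
```

```text
gap 0.040144106084426916 [0.45444083 0.3177183  0.02801286]
gap 0.03987237275922257 [0.5093947  0.03967644 0.06434007] [ 0.53613044 -0.84770821 -1.08481694]
rail mid 0.08999999999999998 0.35844630905853236
rail mid 0.09999999999999998 0.487574979923763
rail mid 0.10999999999999997 0.43337612643182777
block top 8593 0.08802329528307451 ((36.72993087768555, 0.047969818115234375), (41.060096740722656, 59.86970520019531), 0.028556594625115395) [-28.27558575   0.24867705  28.44982891]
12.8333
```

View pics/w3.png

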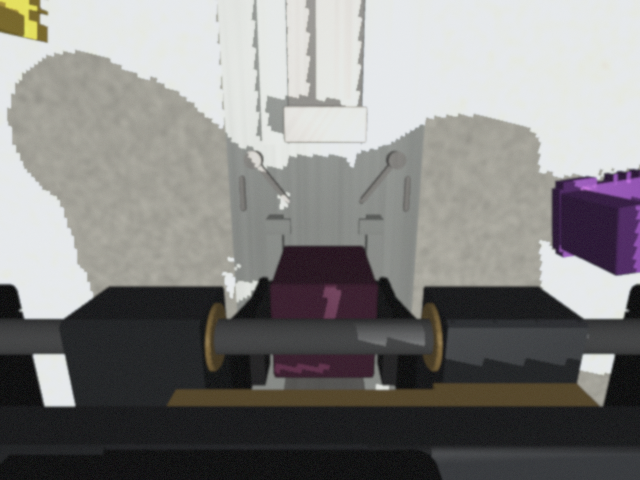

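The block is held square over the slot between the pawls, with the jaw plate at (325,122). The rail midline agrees to 0.4 mm, so I lower and release.

Run:
```python
from h import *
s=env.move_linear(V(.037,.0002,.0386),rate=.06,f_stop=5)
print("stopped",s,env.current_ee_pos(),env.current_wrist_force())
if s and env.current_ee_pos()[2]>.041: raise SystemExit("hit rail")
claw.ungrasp(); env.hold(.3)
env.move_linear(V(.037,.0002,.14),rate=.2)
env.move_pose(V(.0,0,.2),QV)
K,W=cam("wrist"); im,D=vision.camera("wrist"); save("w4.png",im); np.savez("w4.npz",im=im,D=D,K=K,W=W)
P=cloud(K,W,D,np.ones((480,640),bool)); L=np.c_[(P[:,:2]-O)@EX,(P[:,:2]-O)@EY,P[:,2]]
t=L[(L[:,2]>.054)&(L[:,2]<.068)&(abs(L[:,1])<.035)&(abs(L[:,0])<.2)]
print([(int(k*5-200),int(c)) for k,c in enumerate(np.histogram(t[:,0]*1e3,np.arange(-200,200,5))[0]) if c>8])
b=t[(t[:,0]>.005)&(t[:,0]<.07)]; print("block",np.median(b[:,2]) if len(b) else None, cv2.minAreaRect((b[:,:2]*1000).astype(np.float32)) if len(b) else None)
for m in vision.mark_of("jaw_lug","wrist")[:3]:
    p=atz(K,W,m["uv"],.04); print(m["conf"],m["uv"],(p[:2]-O)@EX,(p[:2]-O)@EY)
print(env.current_clock())
```

```text
stopped True [0.50792852 0.03886811 0.03751906] [-0.50070023 -0.0515868   1.84669467]
[(-135, 185), (-130, 368), (-125, 280), (-50, 130), (-45, 284), (-40, 285), (-35, 129), (15, 342), (20, 291), (25, 293), (30, 284), (35, 273), (40, 286), (45, 281), (50, 274), (55, 65), (110, 93), (115, 349), (120, 257), (125, 204), (130, 242), (135, 145)]
block 0.06168707884789831 ((36.25413131713867, 1.9426956176757812), (39.66594314575195, 41.2563591003418), 89.27090454101562)
0.9 [115.1, 117.7] -0.08509334694293995 -0.16083723206651085
0.89 [592.1, 216.5] -0.006042251237555448 0.22588173157124714
0.57 [323.6, 50.9] -0.13246046122383134 0.0016171086531833812
15.7667
```

View pics/w4.png

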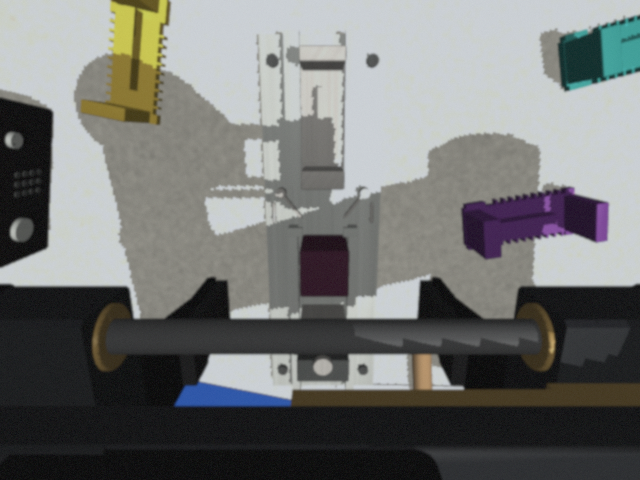

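The block stands upright on the bed (top 61.7 mm, centred at x≈36). The lug's rear face is near x≈-132. Next I push with closed fingers and log the force.

```bash
cat >> h.py <<'E'
def st():
    p=np.array(env.current_ee_pos()); f=np.array(env.current_wrist_force())
    return round(float((p[:2]-O)@EX*1e3),2),round(float(f[:2]@EX),2),round(float(f[:2]@EY),2),round(float(env.current_clock()),2)
E
python3 - <<'E'
from h import *
claw.gripper_close(20); y=.001
env.move_pose(V(-.166,y,.13),QV); env.move_linear(V(-.166,y,.040),rate=.15)
env.hold(.1); print("free",st(),env.current_finger_gap())
print(env.move_linear(V(-.12,y,.040),rate=.03,f_stop=1.0),st())
x0=st()[0]/1e3
print("contact TCP",x0)
for d in (.02,.04,.055,.07):
    s=env.move_linear(V(x0+d,y,.040),rate=.03,f_stop=11); print(d,s,st())
    if s: break
E
```

```text
free (-166.02, 0.21, 0.24, 18.89) 0.0002679692466345987
True (-143.05, 0.81, -0.55, 19.74)
contact TCP -0.14305
0.02 False (-122.87, 0.66, -0.69, 20.58)
0.04 False (-102.57, -0.24, 0.04, 21.4)
0.055 False (-87.54, -0.2, -0.04, 22.05)
0.07 False (-72.71, -1.0, 0.53, 22.7)
```

Run:
```python
from h import *
y=.001; x=st()[0]/1e3; n=0
print("start",st())
while n<18:
    x+=.001; n+=1
    s=env.move_linear(V(x,y,.040),rate=.02,f_stop=8); a=st(); print(s,a)
    if -a[1]>9 or s: break
```

```text
start (-72.71, -1.0, 0.53, 22.7)
False (-71.66, -1.9, 0.46, 22.95)
False (-70.73, -2.44, -0.42, 23.2)
False (-69.52, -2.65, 0.11, 23.45)
False (-68.64, -2.96, -0.61, 23.7)
False (-67.73, -3.26, 1.13, 23.95)
False (-66.77, -4.29, 0.53, 24.2)
False (-65.83, -4.76, -0.29, 24.45)
False (-65.0, -5.7, 0.93, 24.7)
False (-64.22, -6.99, 0.15, 24.95)
False (-63.43, -7.55, -0.51, 25.2)
False (-62.63, -9.4, -0.85, 25.45)
```

Run:
```python
from h import *
y=.001; x=-.06171; n=0   # last commanded
while n<12:
    x+=.001; n+=1
    s=env.move_linear(V(x,y,.040),rate=.02,f_stop=5); a=st(); print(s,round(x*1e3,2),a)
    if -a[1]>18 or s: break
```

```text
False -60.71 (-61.88, -10.43, 0.79, 25.7)
False -59.71 (-61.2, -11.47, -0.45, 25.95)
False -58.71 (-60.48, -12.63, 0.24, 26.2)
False -57.71 (-59.73, -14.57, -0.32, 26.45)
False -56.71 (-58.86, -15.09, 0.53, 26.7)
False -55.71 (-58.07, -15.9, -0.42, 26.95)
False -54.71 (-57.34, -16.05, -0.16, 27.2)
False -53.71 (-56.57, -19.48, -0.28, 27.45)
```

The total push is 19.5 N, which leaves about 16 N on the block after friction and pawl drag, at about 10 mm of spring compression. I back off and check.

Run:
```python
from h import *
y=.001
for x in (-.060,-.066,-.09): env.move_linear(V(x,y,.040),rate=.03); print(st())
env.move_linear(V(-.09,y,.14),rate=.2); env.move_pose(V(.03,0,.2),QV); env.hold(.3); print(st())
K,W=cam("wrist"); im,D=vision.camera("wrist"); save("w5.png",im)
P=cloud(K,W,D,np.ones((480,640),bool)); L=np.c_[(P[:,:2]-O)@EX,(P[:,:2]-O)@EY,P[:,2]]
t=L[(L[:,2]>.054)&(L[:,2]<.068)&(abs(L[:,1])<.03)&(abs(L[:,0])<.2)]
print([(int(k*3-150),int(c),round(float(np.median(t[abs(t[:,0]*1e3-(k*3-148.5))<1.5,2])*1e3),1)) for k,c in enumerate(np.histogram(t[:,0]*1e3,np.arange(-150,150,3))[0]) if c>8])
```

```text
(-60.12, -6.1, -0.2, 27.81)
(-65.64, -0.53, 0.47, 28.16)
(-89.97, -0.17, 0.58, 29.11)
(29.14, -0.48, -0.6, 30.66)
[(-51, 89, 61.7), (-48, 178, 61.9), (-45, 179, 62.0), (-42, 179, 61.9), (36, 216, 60.9), (39, 152, 61.8), (42, 156, 61.8), (45, 148, 61.8), (48, 151, 61.6), (51, 194, 61.6), (54, 175, 61.7), (57, 171, 61.9), (60, 172, 61.7), (63, 168, 62.0), (66, 154, 61.7), (69, 67, 61.9), (72, 25, 61.4)]
```

View pics/w5.png

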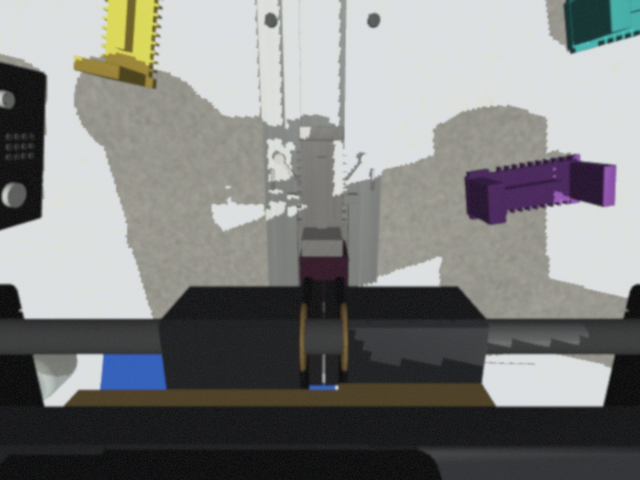

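The jaw plate at (322,243) bears on the block at (323,268). Block and jaw tops are level at about 62 mm. The lug rests at x≈-50, roughly 4 mm back on the pawls, with about 6 mm of stop compression left (about 10 N).

```bash
python3 -c "
from h import *
env.sign_off(); print(env.current_clock())"
```

```text
the job is handed in; nothing more can be done
the job is handed in; nothing more can be done
```

The wax block is standing in the vise, gripped by the jaw and held by the pawls. The job was handed in at about 31 s of the 56 s allowed; no verdict is reported.

- **Placing:** I stood the block on the bed at about x = 36 mm, 1 to 2 mm off the slot's centre line, and let go. Its top measured 61.7 mm, as it should for a block on the bed. While lowering it, the force stop tripped at bed height with a sideways shift of about 1 mm.
- **Pushing:** The total push peaked at 19.5 N. I estimate about 16 N of that was on the block, after jaw friction and pawl drag. The block force itself cannot be measured directly, and the force rose about 1.5 N/mm rather than the expected 1.7.
- **Final check:** The jaw sprang back about 4 mm onto the pawls. About 6 mm of stop compression is left, so it still grips with roughly 10 N, inferred from positions rather than measured. Block and jaw tops are level at about 62 mm, and the gripper is clear.
- **Other things on the table:** I touched none of them, but did not re-measure their positions at the end.

The block's position from the network marker and from depth differed by about 6 mm. I used the depth, and the grasp confirmed the block's 40 mm width.

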